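# Wipe the setup plate, then draw out the telescoping stop and hold it

## Task

Take the scraper block by its wooden rib and wipe the three loose metal chips off the setup plate onto the table, without touching the chips with the fingers, then stand the scraper upright on the table, off the plate, and let go of it. Next press the round release button on top of the stop's housing fully down, take the stop head and pull the telescoping stop out past its first stop to its second, fully extended. Finish while holding the head there (a spring draws it back if it is let go), and leave the spark plug, the zinc channel and the parts tin where they are.

Things in the scene. Friction and masses are not known exactly. Their poses are not given: they have to be found in the camera images.
- setup_plate: Fixed aluminium plate on the table, 230 x 72 mm, 14 mm thick. Origin at its underside on the long centreline; +x is the way the stop pulls out, z up. It spans x -105 to +125, y -36 to +36 mm, edges without rim. Grey housing of the stop at x -100 to -45, y -21 to +21 mm, top 52 mm above the table; tube axis 36 mm above the table. The stop head and the chips lie toward +x.
- release (a joint): Travel of the release button, 0 up to 0.006 m fully down. It takes about 4 N and stays down where it is pressed; until about 4 mm it blocks the stop.
- button_top (a point): Centre of the top face of the round button (21 mm across), on the housing at plate x = -75, y = 0 mm; 60 mm above the table when up, 54 mm when fully down (2 mm above the housing). Moves with the button.
- stop_head: Dark steel block at the end of the telescoping stop, 22 x 22 mm and 39 mm tall, 3 mm clear above the plate (top 56 mm above the table). Origin at the centre of its underside, axes as the plate's. Pushed home its centre is at plate x = -18 mm; fully out it is at +72 mm. Grip it from above across its y faces and pull along plate +x.
- rod (a joint): Extension of the thin inner rod out of the sleeve, 0 to 0.045 m. It comes out first, against a spring of about 2 N; at 0.045 the first stop is reached.
- sleeve (a joint): Extension of the thicker sleeve out of the housing, 0 to 0.045 m. It follows when the pull goes on past the first stop, against about 4 to 5 N; at 0.045 (head 90 mm out in all) the second stop is reached, a solid end.
- scraper: Loose scraper block, 0.3 kg or so, standing upright: steel foot 36 x 80 mm, 20 mm high, and on it a wooden grip rib 22 mm thick (along its x), 62 mm long (along its y), up to 80 mm above its underside. Origin at the centre of the underside; it pushes with either long face of the foot (facing its +x or -x).
- chip_1: Loose C-shaped curl of steel, about 24 mm across and 7 mm thick, lying on the plate ahead of the stop head (plate x = 70 to 102 mm). Origin in its middle, 17.5 mm above the table on the plate, 3.5 mm when it lies on the table.
- chip_2: Loose C-shaped curl of steel, about 24 mm across and 7 mm thick, lying on the plate ahead of the stop head (plate x = 70 to 102 mm). Origin in its middle, 17.5 mm above the table on the plate, 3.5 mm when it lies on the table.
- chip_3: Loose C-shaped curl of steel, about 24 mm across and 7 mm thick, lying on the plate ahead of the stop head (plate x = 70 to 102 mm). Origin in its middle, 17.5 mm above the table on the plate, 3.5 mm when it lies on the table.
- spark_plug: Bystander: used spark plug lying on the table, 21 x 58 x 24 mm; origin at the centre of its underside. Leave it alone.
- zinc_channel: Bystander: cut length of zinc channel lying on the table, 22 x 123 x 14 mm; origin at the centre of its underside. Leave it alone.
- parts_tin: Bystander: low round tin, 94 mm across, 35 mm tall; origin at the centre of its underside. Leave it alone.
There are look-alikes about, which are no part of the job. What is shaped like the scraper but green is not meant.

How it is judged:
On the way, in this order (a step that is already met when the one before it is completed fails the run):
1. all three chips are off the plate (height (world z) of each of chip_1, chip_2, chip_3 below 0.0145 m), for 0.2 s.
2. the scraper stands upright on the table, off the plate, and is let go (height (world z) of scraper below 0.006 m and angle between scraper's own z axis and vertical below 0.15 rad and contact force between the fingers and scraper below 0.1 N and linear speed of scraper below 0.02 m/s), for 0.2 s.
3. the release button is pressed down (value of joint release above 0.0045 m), for 0.1 s.
At the end, for the whole second after the job is handed in: Rod and sleeve are both within 4 mm of their 45 mm stops and still, the fingers gripping the head (over 1.5 N); the button is down (over 4.5 mm); all chip centres lie below the plate's top face; the scraper stands upright (within 0.15 rad) on the table, let go (all of step 1 and all of step 2 and value of joint each of rod, sleeve above 0.041 m and value of joint release above 0.0045 m and contact force between the fingers and stop_head above 1.5 N and velocity of joint sleeve between -0.01 and 0.01 m/s); the arm keeps its last pose, push and grip.
It fails at once if the fingers touch a chip (contact force between the fingers and chip_1 above 0.5 N or contact force between the fingers and chip_2 above 0.5 N or contact force between the fingers and chip_3 above 0.5 N).
It fails at once if the spark plug is moved more than 25 mm (distance of spark_plug from where it was at the start of the episode above 0.025 m).
It fails at once if the zinc channel is moved more than 25 mm (distance of zinc_channel from where it was at the start of the episode above 0.025 m).
It fails at once if the parts tin is moved more than 25 mm (distance of parts_tin from where it was at the start of the episode above 0.025 m).
It also fails if it takes over 70 s, if anything falls off the work surface, if the arm or the gripper's body presses on something with over 40 N, if the wrist force passes 120 N, or if a joint passes its speed limit or range.

## Robot

A 6-joint arm with a two-finger parallel gripper is mounted at the origin on a cart in front of the work surface, level with it; the furniture and walls round the work are solid. World frame = base frame: x ahead of the robot, y to its left, z up, the work surface at z = 0. Lengths are in m, angles in rad, forces in N, time in s.
With the tool pointing down it reaches from about 0.3 to 0.875 m from the base axis. Payload 6.4 kg.
Tool frame: the origin (TCP) lies midway between the tips of the shut fingers; the grasp point (between the pads) lies 19 mm behind it; z points along the fingers, y is the line along which they close (so a half turn about z gives the same grasp; the last joint's range is limited). The gripper opens to 85 mm and grips with 20 to 120 N. Pads are 22 mm wide; open, the fingers measure 114 mm over their backs; the gripper's body (76 mm by 85 mm) begins 54 mm behind the grasp point. The pads swing forward as they close: fully open they stand 13 mm farther back than shut.
Start: joints at [0.978, 0.181, 1.607, -0, 1.354, -0.206], TCP at [0.217, 0.533, 0.231] pointing down, gripper open.
Joint ranges: [-2.99, 2.99], [-0.89, 2.07], [0.3, 2.58], [-1.14, 4.28], [0, 2.63], [-3.12, 3.12]. Speed limits (rad/s): [2.57, 2.57, 3.01, 3.14, 3.14, 3.14].

## Interface

Orientations are given as a unit quaternion [w, x, y, z].
In Python, from bench import ctrl gives the robot as it stands.
- The arm moves only by the tool drive_tool, never from a script. Its argument "plan" is a list that holds one entry, the list of rows, each a list of 4 numbers: the shift along the tool's x, y, z scaled (see below), then the turn about the tool's z scaled (see below). In form: [[[x, y, z, roll], ...]]. A call has 1 to 12 rows; each row is the pose to reach, as a shift and turn from the pose commanded when the call began, along the tool's axes at that moment, turning the shorter way round; what a row does not reach only later rows make up. The controller multiplies each number of a shift by 400 mm and each number of a turn by 180 degrees. A row lasts 1/12 s, in which the tool goes at most 41.7 mm and 7.16 degrees, less where a joint would pass 70% of its speed; a pose out of reach is approached as far as the arm can. A call with a number of a shift or a turn outside -1 to 1 is refused whole. A call with a gripper value outside its range is refused whole. "jaw" is the closure, from 0 (fully open) to 1 (shut), set as the call begins (left out, the last holds). The fingers move at their own pace and stop on an object; the grip force is fixed at half the most. Time passes only in rows, so rows that repeat a pose let the fingers close. It gives the time, the measured TCP pose, the force, the opening and the grip force at its end, in the units of the state.
- ctrl.get_obs(): the state, without advancing time (a new reading comes with each control period).
- ctrl.camera(name): name is "scene" or "top" or "wrist"; returns (picture, depth): 480x640x3 uint8, red, green, blue; 480x640 float32, m along the optical axis (not along the pixel's ray), 0 where there is no reading.
- ctrl.camera_info(name): a dict with "camera_matrix" (3x3 intrinsics, pixels), "R" (3x3) and "t" (3): a world point X has camera coordinates R X + t; the wrist camera has in their place "T_tool_cam" (4x4, takes a point from camera to tool coordinates, whose origin is the TCP and whose axes are the flange's). Camera axes: x right, y down, z forward; pixel columns grow to the right and rows downward; lengths in m; the calibration is good to about 2 mm. A picture is of the moment at which its call begins: read the wrist's pose just before it. camera_info takes no time and is no camera call.
- ctrl.hand_in(): hands the job in; it is judged then, once.
The state is a dict: "time_s": time; "q": joint angles; "dq": joint speeds; "joint_efforts": joint torques, N m; "eef_pos": TCP position; "eef_rot": TCP orientation; "wrist_force": force on the tool from outside, world axes, zero at the start; "torque": the same for the moment, N m; "opening": opening from 0.0 (shut) to 1.0 (fully open); "grasp_force": force on a finger pad.
Only numpy, scipy, OpenCV 4.12 (cv2) and the standard library are available. Lean on these libraries where they do the work, as an engineer would, in place of code of your own. Each camera call takes 0.05 s, during which the arm holds its last target. There are 200 camera calls.

## Working session

There is one attempt and no reset: what is moved stays moved. The work goes in short steps, Python scripts to look and compute and a tool call to move; the robot and the scene stay as the last step left them, time stands still between calls to the robot, and variables do not carry over. Pictures are saved under pics/ and viewed, at most 10 in all, crops included, and the job is handed in when it is done.

Besides the shell and the picture viewer there is one more tool, called after "Call:" as a command line: name --argument value ..., lists and objects as JSON in quotes. drive_tool: Moves the arm, as the interface text tells. Its arguments: {"type":"object","properties":{"plan":{"type":"array"},"jaw":{"type":"number"}},"required":["plan"]}

```bash
mkdir -p pics; ls
python3 - <<'E'
from bench import ctrl
import cv2,numpy as np
o=ctrl.get_obs(); print({k:np.round(v,3) for k,v in o.items()})
for n in("scene","top"):
    p,d=ctrl.camera(n); cv2.imwrite(f"pics/{n}0.png",p[:,:,::-1]); np.savez(f"{n}0.npz",p=p,d=d)
    i=ctrl.camera_info(n); print(n,{k:np.round(v,4).tolist() for k,v in i.items()})
print(ctrl.camera_info("wrist"))
E
```

```text
pics
{'time_s': np.float64(0.0), 'q': array([ 0.978,  0.182,  1.608,  0.   ,  1.354, -0.206]), 'dq': array([-0.001, -0.001, -0.001, -0.001, -0.   ,  0.001]), 'joint_efforts': array([ 1.0000e-03, -4.4488e+01, -3.5133e+01, -0.0000e+00,  9.0000e-03,
        0.0000e+00]), 'eef_pos': array([0.217, 0.532, 0.23 ]), 'eef_rot': array([-0.   ,  0.192,  0.981, -0.001]), 'wrist_force': array([ 0.846, -0.885, -0.101]), 'torque': array([ 0.021, -0.   ,  0.032]), 'grasp_force': np.float64(0.0), 'opening': np.float64(1.002)}
scene {'camera_matrix': [[586.4314, 0.0, 316.0255], [0.0, 586.4314, 241.1648], [0.0, 0.0, 1.0]], 'R': [[0.664, -0.7474, -0.0227], [-0.3782, -0.3095, -0.8724], [0.645, 0.5879, -0.4882]], 't': [-0.3518, 0.2844, 1.3189]}
top {'camera_matrix': [[530.8811, 0.0, 322.3546], [0.0, 530.8811, 238.7632], [0.0, 0.0, 1.0]], 'R': [[-0.017, -0.9998, 0.0049], [-0.9974, 0.0166, -0.0708], [0.0707, -0.0061, -0.9975]], 't': [0.0181, 0.5282, 1.3632]}
{'camera_matrix': array([[373.56336078,   0.        , 318.85806185],
       [  0.        , 373.56336078, 240.14392849],
       [  0.        ,   0.        ,   1.        ]]), 'T_tool_cam': array([[-9.73014108e-04, -9.47781615e-01, -3.18918583e-01,
         8.08903158e-02],
       [ 9.99999344e-01, -1.11518948e-03,  2.63210181e-04,
        -1.25566160e-03],
       [-6.05120420e-04, -3.18918118e-01,  9.47782078e-01,
        -1.42482486e-01],
       [ 0.00000000e+00,  0.00000000e+00,  0.00000000e+00,
         1.00000000e+00]])}
```

View pics/top0.png

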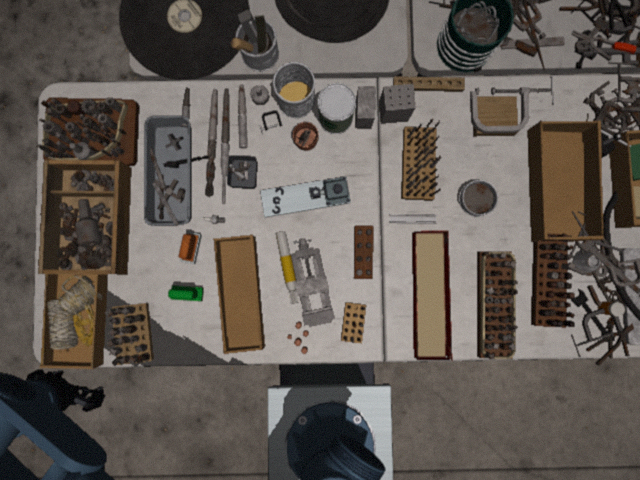

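View pics/scene0.png

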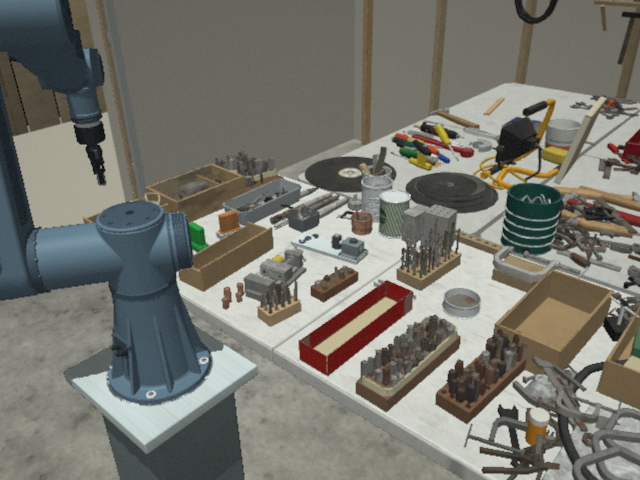

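The top view shows the plate at about (305,196), with the housing and button at (337,190), the head at (316,191) and the chips at about (278,190–211). There are two scraper-like candidates: orange/wood at (189,245) and green at (185,292). I choose the orange/wood one, since green is excluded. The plug is at (214,219), the channel at (412,217) and the tin at (477,197). Next I measure and check a close crop.

```bash
cat > h.py <<'E'
import numpy as np,cv2
from bench import ctrl
def pts(n,d):
    i=ctrl.camera_info(n);K,R,t=[np.array(i[k]) for k in("camera_matrix","R","t")]
    v,u=np.mgrid[:480,:640]
    c=np.stack([(u-K[0,2])/K[0,0]*d,(v-K[1,2])/K[1,1]*d,d],-1)
    return (c-t)@R      # world per pixel
def ray(n,u,v,z):
    i=ctrl.camera_info(n);K,R,t=[np.array(i[k]) for k in("camera_matrix","R","t")]
    r=R.T@np.linalg.inv(K)@[u,v,1];o=-R.T@t
    return o+r*(z-o[2])/r[2]
def rect(P):
    (c,s,a)=cv2.minAreaRect((P[:,:2]*1000).astype(np.float32)); return np.round(c,1),np.round(s,1),round(a,1)
E
python3 - <<'E'
from h import *
z=np.load("top0.npz");p,d=z["p"],z["d"];W=pts("top",d)
hsv=cv2.cvtColor(p,cv2.COLOR_RGB2HSV)
def comp(m,box):
    mm=np.zeros_like(m,np.uint8);x0,y0,x1,y1=box;mm[y0:y1,x0:x1]=m[y0:y1,x0:x1]
    n,l,s,_=cv2.connectedComponentsWithStats(mm);k=1+np.argmax(s[1:,4]);return l==k
Z=W[...,2]
print("table z",np.median(Z[150:175,270:290]), "plate z",np.median(Z[195:205,295:305]))
for nm,box,lo,hi in(("scr all",(165,220,215,275),.012,.2),("scr rib",(165,220,215,275),.06,.1),("plate",(250,170,365,225),.009,.1),("housing",(320,170,365,225),.045,.056),("button",(320,170,365,225),.056,.07),("head",(295,170,326,215),.045,.07),("plug",(200,205,230,230),.008,.05),("green",(160,275,210,310),.012,.2)):
    m=comp((Z>lo)&(Z<hi),box);q=W[m];print(nm,m.sum(),rect(q),np.round(np.percentile(q[:,2],[5,95]),3))
m=((hsv[...,2]<110)&(Z<.03)).astype(np.uint8);mm=np.zeros_like(m);mm[180:220,265:295]=m[180:220,265:295]
n,l,s,c=cv2.connectedComponentsWithStats(mm)
for k in range(1,n):
    if s[k,4]>5: print("chip",s[k],c[k].round(1),ray("top",*c[k],.0175).round(3))
cr=cv2.resize(p[160:310,160:365,::-1],None,fx=3.9,fy=3.9,interpolation=cv2.INTER_CUBIC);cv2.imwrite("pics/crop1.png",cr)
E
```

```text
table z 0.0020497997716173444 plate z 0.014598992741324961
scr all 520 (array([512.2, 351.3]), array([36.2, 79.2]), 77.4) [0.018 0.083]
scr rib 258 (array([512.7, 352. ]), array([23.4, 61.4]), 76.9) [0.064 0.084]
plate 2342 (array([641.1,  52.6]), array([ 74.9, 229.6]), 8.4) [0.011 0.057]
housing 267 (array([653.6, -24.1]), array([42.1, 65.1]), 8.5) [0.047 0.055]
button 63 (array([656.2, -30.7]), array([33.2, 20.2]), 11.4) [0.056 0.064]
head 79 (array([645.9,  25. ]), array([21.7, 21.5]), 10.0) [0.05  0.061]
plug 122 (array([585.8, 292.8]), array([58.4, 20.5]), 74.1) [0.011 0.025]
green 468 (array([394.3, 362.3]), array([80.4, 36. ]), 85.1) [0.017 0.083]
chip [275 186   9   9  41] [279.4 189.8] [0.659 0.12  0.018]
chip [273 197   7   7  43] [276. 200.] [0.632 0.129 0.018]
chip [272 206   8   8  35] [276.1 210.1] [0.606 0.129 0.018]
```

View pics/crop1.png

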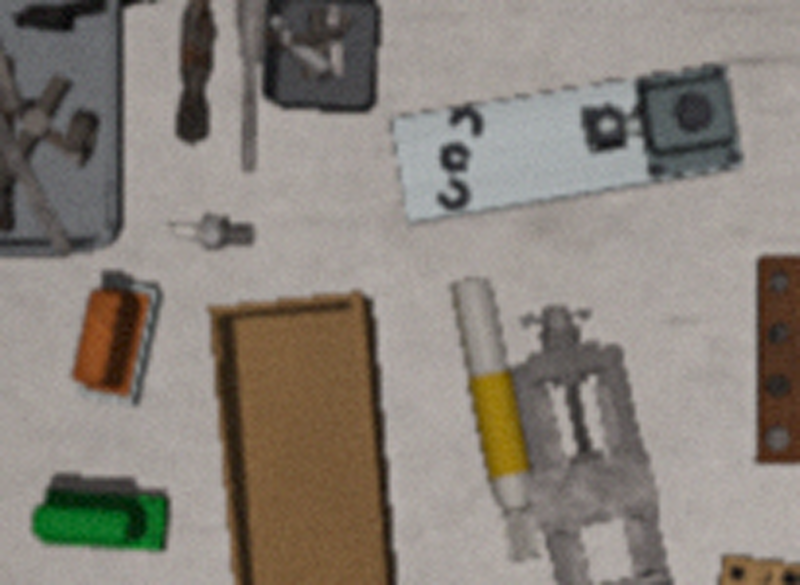

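The crop shows the orange-ribbed scraper at crop (115,340), the green decoy at (95,515), and clear chips on the plate. The measured sizes match (rib 23×61, foot 36×79, head 22×22). In world coordinates the plate origin is about (642.6, 42.7) mm, with +x along (-0.146, 0.989).

```bash
cat >> h.py <<'E'
from scipy.spatial.transform import Rotation as Ro
PO=np.array([.6426,.0427]);UX=np.array([-.146,.989]);UY=np.array([-.989,-.146])
def plate(x,y): return PO+UX*x/1000+UY*y/1000
def delta(xy,z,yaw):
    o=ctrl.get_obs();q=o["eef_rot"];R=Ro.from_quat([q[1],q[2],q[3],q[0]]).as_matrix()
    dp=R.T@(np.array([*xy,z])-o["eef_pos"])
    cy=np.degrees(np.arctan2(R[1,1],R[0,1]));r=(cy-yaw+90)%180-90
    print("t",round(float(o["time_s"]),2),"pos",np.round(o["eef_pos"],4),"yaw",cy.round(1),"F",np.round(o["wrist_force"],1),"open",round(float(o["opening"]),3),"gf",round(float(o["grasp_force"]),1))
    print(" row:",np.round(np.r_[dp/.4,r/180],4))
E
python3 - <<'E'
from h import *
delta((.5125,.3515),.13,76.9)
z=np.load("top0.npz");W=pts("top",z["d"])
b=W[235:350,212:265].reshape(-1,3);b=b[(b[:,2]>.02)];print("box",b.min(0),b.max(0))
for r in(240,250,260,270):print(W[r,205:222:2].round(3)[:,[1,2]].tolist())
E
```

```text
t 0.1 pos [0.2166 0.5321 0.2305] yaw 67.8 F [-0.4  0.2 -0.7] open 1.0 gf 0.0
 row: [-0.8555 -0.1388  0.2512 -0.0504]
box [0.25115527 0.01769815 0.02002401] [0.53824471 0.28525476 1.39710693]
[[0.318, 0.002], [0.313, 0.002], [0.307, 0.006], [0.303, -0.001], [0.296, 0.008], [0.28, 0.062], [0.277, 0.053], [0.272, 0.05], [0.269, 0.042]]
[[0.318, 0.003], [0.312, 0.004], [0.308, 0.002], [0.302, 0.002], [0.298, -0.002], [0.282, 0.052], [0.28, 0.036], [0.278, 0.019], [0.274, 0.011]]
[[0.317, 0.006], [0.314, -0.002], [0.307, 0.003], [0.302, 0.006], [0.298, -0.003], [0.282, 0.05], [0.279, 0.043], [0.277, 0.027], [0.275, 0.009]]
[[0.318, 0.005], [0.313, 0.001], [0.307, 0.003], [0.302, 0.002], [0.297, 0.001], [0.293, -0.004], [0.277, 0.054], [0.275, 0.038], [0.274, 0.016]]
```

Call:
drive_tool --plan '[[[-0.1,-0.016,0.02,-0.01],[-0.2,-0.03,0.05,-0.02],[-0.3,-0.05,0.08,-0.03],[-0.4,-0.065,0.11,-0.04],[-0.5,-0.08,0.14,-0.05],[-0.6,-0.097,0.17,-0.05],[-0.7,-0.113,0.2,-0.05],[-0.8,-0.13,0.23,-0.05],[-0.855,-0.139,0.25,-0.05],[-0.855,-0.139,0.251,-0.05],[-0.855,-0.139,0.251,-0.05],[-0.855,-0.139,0.251,-0.05]]]' --jaw 0.45

```text
time_s: 1.1
eef_pos: [0.512, 0.3521, 0.1305]
eef_rot: [-0.001, 0.115, 0.993, -0.0]
wrist_force: [0.0, -0.8, -0.3]
opening: 0.547
grasp_force: 0.0
```

Run:
```python
from h import *
delta((.5125,.3515),.037,76.9)
o=ctrl.get_obs();q=o["eef_rot"];R=Ro.from_quat([q[1],q[2],q[3],q[0]]).as_matrix()
p,d=ctrl.camera("wrist");i=ctrl.camera_info("wrist");K=i["camera_matrix"];T=i["T_tool_cam"]
cv2.imwrite("pics/w1.png",p[:,:,::-1])
v,u=np.mgrid[:480,:640];c=np.stack([(u-K[0,2])/K[0,0]*d,(v-K[1,2])/K[1,1]*d,d],-1)
W=(c@T[:3,:3].T+T[:3,3])@R.T+o["eef_pos"]
hsv=cv2.cvtColor(p,cv2.COLOR_RGB2HSV)
m=(hsv[...,0]<18)&(hsv[...,1]>120)&(abs(W[...,2]-.08)<.006)&(np.hypot(W[...,0]-.5125,W[...,1]-.3515)<.07)
print(m.sum(),rect(W[m]),np.median(W[m][:,2]))
```

```text
t 1.1 pos [0.512  0.3521 0.1305] yaw 76.8 F [ 0.  -0.8 -0.3] open 0.547 gf 0.0
 row: [-0.0018 -0.0011  0.2337 -0.0005]
3526 (array([513.9, 352.6]), array([22. , 59.1]), 77.5) 0.07967541843937176
```

View pics/w1.png

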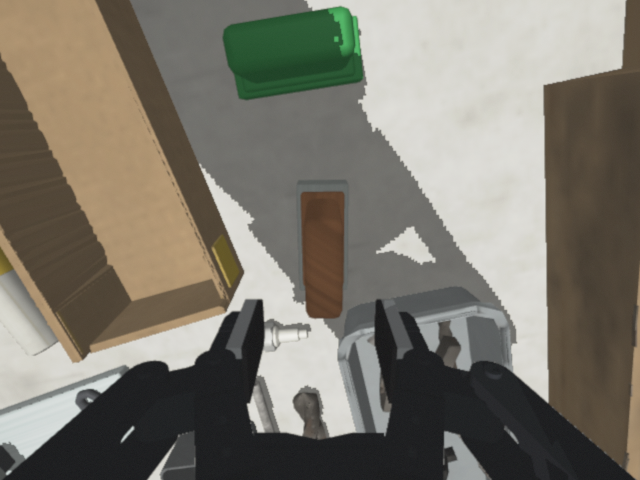

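The wrist view shows the wooden rib at (324,255), midway between the fingers, with the green decoy away at (295,50). The measured centre (513,352) and height 80 mm agree with the top view, so I descend and grip.

Call:
drive_tool --plan '[[[-0.003,0,0.06,0],[-0.003,0,0.12,0],[-0.003,0,0.18,0],[-0.003,0,0.22,0],[-0.003,0,0.234,0],[-0.003,0,0.234,0],[-0.003,0,0.234,0]]]'

```text
time_s: 1.73
eef_pos: [0.5137, 0.3527, 0.0383]
eef_rot: [0.0, 0.114, 0.993, 0.0]
wrist_force: [-0.6, 0.8, -0.5]
opening: 0.554
grasp_force: 0.0
```

Call:
drive_tool --plan '[[[0,0,0,0],[0,0,0,0],[0,0,0,0],[0,0,0,0],[0,0,0,0],[0,0,0,0]]]' --jaw 1

```text
time_s: 2.23
eef_pos: [0.5149, 0.3526, 0.0391]
eef_rot: [0.001, 0.115, 0.993, 0.001]
wrist_force: [-2.2, 1.1, 6.0]
opening: 0.25
grasp_force: 61.1
```

Call:
drive_tool --plan '[[[0,0,-0.03,0],[0,0,-0.08,0],[0,0,-0.14,0],[0,0,-0.2,0],[0,0,-0.24,0],[0,0,-0.25,0],[0,0,-0.25,0],[0,0,-0.25,0]]]'

```text
time_s: 2.9
eef_pos: [0.5132, 0.3514, 0.1365]
eef_rot: [-0.001, 0.115, 0.993, -0.0]
wrist_force: [0.7, -0.0, -2.6]
opening: 0.248
grasp_force: 60.1
```

Run:
```python
from h import *
print(plate(32,0));delta(plate(32,0),.137,98.4)
```

```text
[0.637928 0.074348]
t 2.9 pos [0.5132 0.3514 0.1365] yaw 76.8 F [ 0.7 -0.  -2.6] open 0.248 gf 60.1
 row: [-0.4614 -0.6032 -0.0012 -0.1198]
```

Call:
drive_tool --plan '[[[-0.03,-0.04,0,-0.01],[-0.08,-0.1,0,-0.03],[-0.13,-0.17,0,-0.05],[-0.18,-0.24,0,-0.07],[-0.23,-0.3,0,-0.09],[-0.28,-0.37,0,-0.11],[-0.33,-0.43,0,-0.12],[-0.39,-0.51,0,-0.12],[-0.43,-0.565,0,-0.12],[-0.455,-0.595,0,-0.12],[-0.461,-0.603,0,-0.12],[-0.461,-0.603,0,-0.12]]]'

```text
time_s: 3.9
eef_pos: [0.6378, 0.0742, 0.1356]
eef_rot: [-0.001, -0.073, 0.997, 0.0]
wrist_force: [-1.3, 0.6, -3.4]
opening: 0.252
grasp_force: 60.1
```

Run:
```python
from h import *
delta(plate(32,0),.0535,98.4)
p,d=ctrl.camera("scene");cv2.imwrite("pics/s2.png",cv2.resize(p[190:300,270:420,::-1],None,fx=5,fy=5,interpolation=cv2.INTER_CUBIC))
```

```text
t 3.9 pos [0.6378 0.0742 0.1356] yaw 98.3 F [-1.3  0.6 -3.4] open 0.252 gf 60.1
 row: [-9.000e-04  2.000e-04  2.054e-01 -4.000e-04]
```

View pics/s2.png

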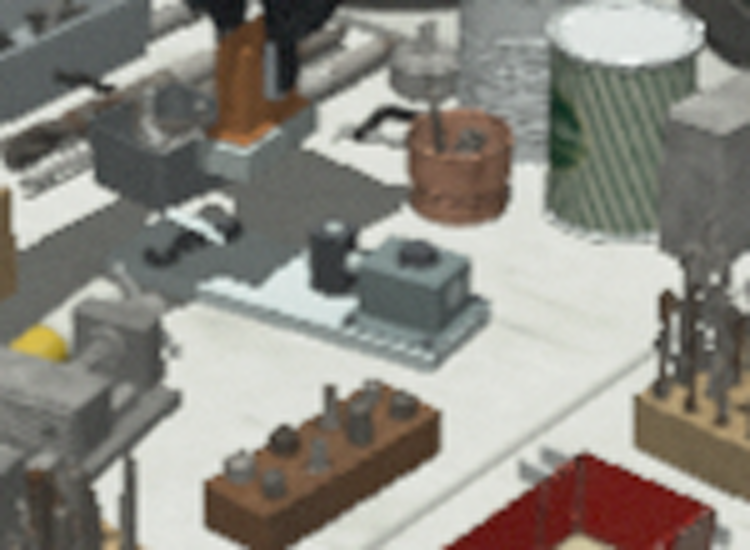

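The scene crop shows the scraper held upright at (245,130) above the plate, the chips at (150–230,235) and the head at (330,255). I lower it behind the chips.

Call:
drive_tool --plan '[[[0,0,0.05,0],[0,0,0.1,0],[0,0,0.15,0],[0,0,0.18,0],[0,0,0.195,0],[0,0,0.204,0],[0,0,0.204,0],[0,0,0.204,0]]]'

```text
time_s: 4.62
eef_pos: [0.6391, 0.0753, 0.0566]
eef_rot: [0.001, -0.074, 0.997, -0.0]
wrist_force: [0.2, -1.2, -2.1]
opening: 0.246
grasp_force: 60.0
```

Run:
```python
from h import *
delta(plate(135,0),.0535,98.4)
```

```text
t 4.62 pos [0.6391 0.0753 0.0566] yaw 98.5 F [ 0.2 -1.2 -2.1] open 0.246 gf 60.0
 row: [0.003  0.2556 0.0078 0.0004]
```

Call:
drive_tool --plan '[[[0,0,0.004,0],[0,0,0.0075,0],[0,0,0.0075,0],[0,0,0.0075,0]]]'

```text
time_s: 4.95
eef_pos: [0.6388, 0.0748, 0.0532]
eef_rot: [0.0, -0.074, 0.997, -0.0]
wrist_force: [-0.7, -1.1, -2.8]
opening: 0.253
grasp_force: 60.1
```

Run:
```python
from h import *
for _ in range(4):
    delta(plate(135,0),.0535,98.4); ctrl.camera("top")
```

```text
t 4.95 pos [0.6388 0.0748 0.0532] yaw 98.4 F [-0.7 -1.1 -2.8] open 0.253 gf 60.1
 row: [ 2.300e-03  2.566e-01 -8.000e-04  2.000e-04]
t 5.0 pos [0.6389 0.0748 0.0532] yaw 98.4 F [-0.5 -0.3 -1.6] open 0.252 gf 60.1
 row: [ 2.300e-03  2.566e-01 -8.000e-04  2.000e-04]
t 5.05 pos [0.6388 0.0748 0.0532] yaw 98.4 F [-0.3  0.2 -1. ] open 0.247 gf 60.1
 row: [ 2.200e-03  2.566e-01 -9.000e-04  2.000e-04]
t 5.1 pos [0.6388 0.0748 0.0532] yaw 98.4 F [ 0.2 -0.6 -0.1] open 0.247 gf 60.1
 row: [ 2.300e-03  2.566e-01 -8.000e-04  2.000e-04]
```

Contact is light, so I sweep along plate +x.

Call:
drive_tool --plan '[[[0,0.015,0,0],[0,0.035,0,0],[0,0.06,0,0],[0,0.085,0,0],[0.001,0.11,0,0],[0.001,0.135,0,0],[0.001,0.16,0,0],[0.002,0.185,0,0],[0.002,0.21,0,0],[0.002,0.235,0,0],[0.002,0.258,0,0],[0.002,0.265,0,0]]]'

```text
time_s: 6.15
eef_pos: [0.6221, 0.1813, 0.0531]
eef_rot: [0.0, -0.074, 0.997, 0.0]
wrist_force: [1.5, -4.2, 4.6]
opening: 0.248
grasp_force: 61.0
```

Run:
```python
from h import *
delta(plate(135,0),.0535,98.4)
delta((.5132,.3525),.137,98.4)
p,d=ctrl.camera("scene");cv2.imwrite("pics/s3.png",cv2.resize(p[190:300,270:420,::-1],None,fx=5,fy=5,interpolation=cv2.INTER_CUBIC))
```

```text
t 6.15 pos [0.6221 0.1813 0.0531] yaw 98.5 F [ 1.5 -4.2  4.6] open 0.248 gf 61.0
 row: [-0.0002 -0.0128 -0.0011  0.0006]
t 6.15 pos [0.6221 0.1813 0.0531] yaw 98.5 F [ 1.5 -4.2  4.6] open 0.248 gf 61.0
 row: [ 0.2057  0.4636 -0.2099  0.0006]
```

View pics/s3.png

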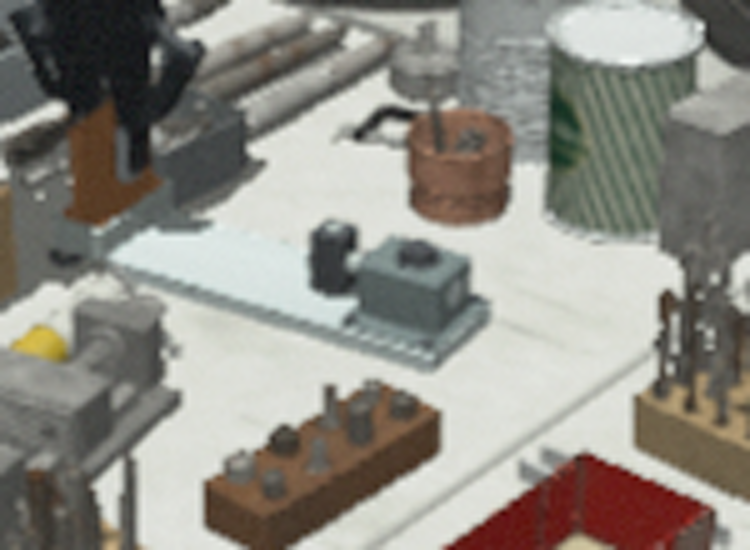

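The plate is clear: the scraper is past its end at (100,200) and a chip lies on the table at (65,257). I lift and carry the scraper back to its original, free spot.

Call:
drive_tool --plan '[[[0,0,-0.04,0],[0,0,-0.1,0],[0,0,-0.16,0],[0.01,0.02,-0.2,0.01],[0.03,0.07,-0.21,0.03],[0.06,0.14,-0.21,0.05],[0.09,0.21,-0.21,0.08],[0.12,0.28,-0.21,0.11],[0.155,0.35,-0.21,0.12],[0.185,0.42,-0.21,0.12],[0.203,0.458,-0.21,0.12],[0.206,0.464,-0.21,0.12]]]'

```text
time_s: 7.2
eef_pos: [0.5092, 0.354, 0.1348]
eef_rot: [-0.003, 0.113, 0.994, -0.0]
wrist_force: [-0.2, 0.1, -2.6]
opening: 0.252
grasp_force: 59.8
```

Call:
drive_tool --plan '[[[0,0,0,0],[0,0,0,0],[0,0,0,0]]]'

```text
time_s: 7.45
eef_pos: [0.5136, 0.3502, 0.1361]
eef_rot: [-0.001, 0.115, 0.993, -0.0]
wrist_force: [-0.2, -0.5, -3.2]
opening: 0.252
grasp_force: 59.8
```

Run:
```python
from h import *
delta((.5132,.3525),.0395,76.9)
p,d=ctrl.camera("top");W=pts("top",d);np.savez("top1.npz",p=p,d=d)
cv2.imwrite("pics/t4.png",cv2.resize(p[160:310,160:365,::-1],None,fx=3.9,fy=3.9,interpolation=cv2.INTER_CUBIC))
```

```text
t 7.45 pos [0.5136 0.3502 0.1361] yaw 76.8 F [-0.2 -0.5 -3.2] open 0.252 gf 59.8
 row: [ 0.0021  0.0056  0.2414 -0.0007]
```

View pics/t4.png

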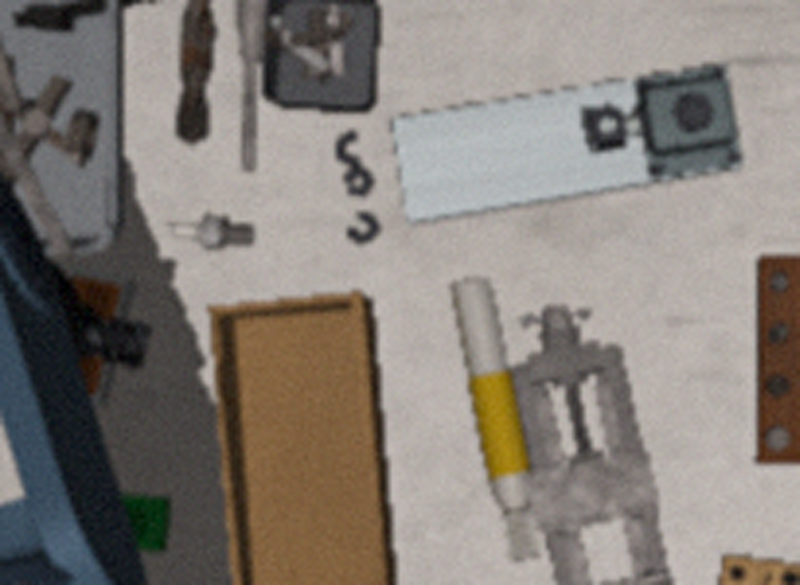

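All three chips lie on the table at crop (350,150), (355,180) and (365,228). The plug is unmoved at (215,232). Next I set the scraper down.

Call:
drive_tool --plan '[[[0.002,0.005,0.06,0],[0.002,0.005,0.12,0],[0.002,0.005,0.18,0],[0.002,0.005,0.215,0],[0.002,0.005,0.23,0],[0.002,0.005,0.24,0],[0.002,0.005,0.243,0],[0.002,0.005,0.243,0],[0.002,0.005,0.243,0]]]'

```text
time_s: 8.25
eef_pos: [0.5141, 0.3537, 0.0409]
eef_rot: [0.001, 0.115, 0.993, 0.001]
wrist_force: [1.0, 0.5, -2.3]
opening: 0.249
grasp_force: 59.9
```

Run:
```python
from h import *
for _ in range(3):
    delta((.5132,.3525),.0385,76.9); ctrl.camera("top")
```

```text
t 8.25 pos [0.5141 0.3537 0.0409] yaw 76.8 F [ 1.   0.5 -2.3] open 0.249 gf 59.9
 row: [ 0.0015 -0.0034  0.006  -0.0003]
t 8.3 pos [0.514  0.3537 0.0409] yaw 76.8 F [ 0.2  0.1 -2.4] open 0.254 gf 59.9
 row: [ 0.0013 -0.0034  0.006  -0.0003]
t 8.35 pos [0.5139 0.3537 0.0408] yaw 76.8 F [-1.1 -0.8 -3.2] open 0.248 gf 59.9
 row: [ 0.0009 -0.0033  0.0057 -0.0003]
```

Call:
drive_tool --plan '[[[0,0,0.003,0],[0,0,0.005,0],[0,0,0.006,0],[0,0,0.006,0],[0,0,0.006,0]]]'

```text
time_s: 8.82
eef_pos: [0.5136, 0.3538, 0.0391]
eef_rot: [0.001, 0.114, 0.993, 0.0]
wrist_force: [-4.3, -1.9, 8.4]
opening: 0.251
grasp_force: 61.6
```

Call:
drive_tool --plan '[[[0,0,0,0],[0,0,0,0],[0,0,0,0],[0,0,0,0],[0,0,0,0],[0,0,0,0]]]' --jaw 0.45

```text
time_s: 9.32
eef_pos: [0.513, 0.3532, 0.0369]
eef_rot: [-0.0, 0.115, 0.993, -0.0]
wrist_force: [0.1, -0.6, 0.3]
opening: 0.548
grasp_force: 0.0
```

Call:
drive_tool --plan '[[[0,0,-0.03,0],[0,0,-0.08,0],[0,0,-0.14,0],[0,0,-0.2,0],[0,0,-0.26,0],[0,0,-0.32,0],[0,0,-0.32,0],[0,0,-0.32,0]]]'

```text
time_s: 9.98
eef_pos: [0.5143, 0.3539, 0.168]
eef_rot: [0.002, 0.115, 0.993, 0.001]
wrist_force: [-0.5, -0.8, -0.1]
opening: 0.549
grasp_force: 0.0
```

Run:
```python
from h import *
delta(plate(-75,0),.12,8.4)
delta(plate(-75,0),.12,98.4)
p,d=ctrl.camera("wrist");cv2.imwrite("pics/w5.png",p[:,:,::-1])
```

```text
t 9.98 pos [0.5143 0.3539 0.168 ] yaw 76.8 F [-0.5 -0.8 -0.1] open 0.549 gf 0.0
 row: [-0.5578 -0.8592  0.1197  0.3802]
t 9.98 pos [0.5143 0.3539 0.168 ] yaw 76.8 F [-0.5 -0.8 -0.1] open 0.549 gf 0.0
 row: [-0.5578 -0.8592  0.1197 -0.1198]
```

View pics/w5.png

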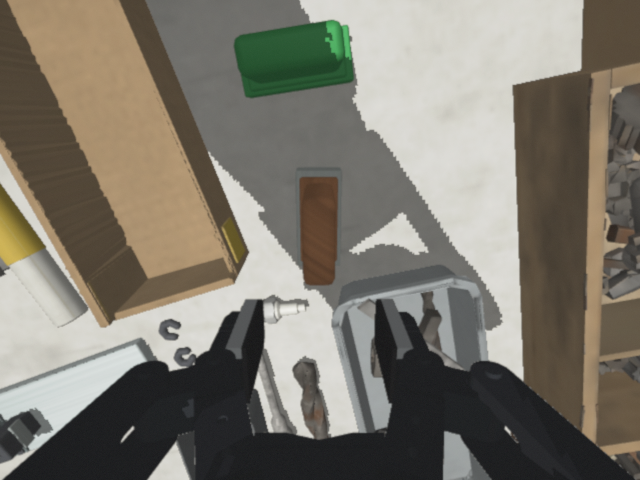

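The scraper stands free and upright at (320,230). I now go over the button with the jaws shut and the tool turned for the head grip.

Call:
drive_tool --plan '[[[-0.03,-0.04,0,0.03],[-0.08,-0.12,0,0.07],[-0.13,-0.2,0,0.11],[-0.18,-0.28,0,0.15],[-0.23,-0.36,0,0.19],[-0.28,-0.44,0,0.23],[-0.33,-0.52,0,0.27],[-0.38,-0.6,0,0.31],[-0.43,-0.68,0,0.34],[-0.48,-0.76,0,0.37],[-0.53,-0.83,0,0.38],[-0.558,-0.859,0,0.38]]]' --jaw 1

```text
time_s: 11.03
eef_pos: [0.652, -0.0366, 0.1634]
eef_rot: [-0.001, 0.655, 0.755, -0.001]
wrist_force: [-0.5, -0.5, -0.3]
opening: 0.002
grasp_force: 0.0
```

Call:
drive_tool --plan '[[[0,0,0,0],[0,0,0,0],[0,0,0,0],[0,0,0,0]]]'

```text
time_s: 11.37
eef_pos: [0.6512, -0.0306, 0.1643]
eef_rot: [-0.001, 0.653, 0.758, -0.0]
wrist_force: [-0.9, -1.1, 1.1]
opening: -0.003
grasp_force: 0.0
```

Run:
```python
from h import *
delta(plate(-75,0),.065,8.4)
o=ctrl.get_obs();q=o["eef_rot"];R=Ro.from_quat([q[1],q[2],q[3],q[0]]).as_matrix()
p,d=ctrl.camera("wrist");i=ctrl.camera_info("wrist");K=i["camera_matrix"];T=i["T_tool_cam"]
v,u=np.mgrid[:480,:640];c=np.stack([(u-K[0,2])/K[0,0]*d,(v-K[1,2])/K[1,1]*d,d],-1)
W=(c@T[:3,:3].T+T[:3,3])@R.T+o["eef_pos"]
P=W[...,:2]-PO;X=P@UX*1000;Y=P@UY*1000;Z=W[...,2]*1000
for nm,m in(("head",(abs(X+18)<16)&(abs(Y)<18)&(abs(Z-55)<5)),("button",(abs(X+75)<18)&(abs(Y)<18)&(Z>56)&(Z<64)),("housing",(abs(X+72)<40)&(abs(Y)<30)&(abs(Z-52)<3))):
    print(nm,m.sum(), [np.round(np.percentile(a[m],[1,50,99]),1).tolist() for a in(X,Y,Z)] if m.any() else 0)
```

```text
t 11.37 pos [ 0.6512 -0.0306  0.1643] yaw 8.5 F [-0.9 -1.1  1.1] open -0.003 gf 0.0
 row: [-0.0032  0.0058  0.2482  0.0007]
head 1104 [[-29.7, -18.6, -8.4], [-14.6, -3.9, 6.6], [53.8, 55.9, 58.0]]
button 666 [[-85.1, -75.3, -66.1], [-13.4, -3.7, 5.4], [56.7, 59.8, 61.3]]
housing 3366 [[-99.1, -66.8, -46.5], [-24.0, -3.7, 16.1], [49.3, 51.8, 54.1]]
```

The wrist view puts the head and button at plate y of about -3.5 mm, and the top view at -2.7 mm, so I use -3. Pressing now.

Call:
drive_tool --plan '[[[-0.003,0.013,0.06,0],[-0.003,0.013,0.13,0],[-0.003,0.013,0.19,0],[-0.003,0.013,0.235,0],[-0.003,0.013,0.25,0],[-0.003,0.013,0.258,0],[-0.003,0.013,0.265,0],[-0.003,0.013,0.272,0],[-0.003,0.013,0.276,0],[-0.003,0.013,0.276,0]]]'

```text
time_s: 12.25
eef_pos: [0.6583, -0.0322, 0.0559]
eef_rot: [0.001, 0.653, 0.757, 0.001]
wrist_force: [-0.4, 2.3, 2.4]
opening: -0.001
grasp_force: 1.1
```

Run:
```python
from h import *
delta(plate(-75,-3),.054,8.4)
```

```text
t 12.25 pos [ 0.6583 -0.0322  0.0559] yaw 8.5 F [-0.4  2.3  2.4] open -0.001 gf 1.1
 row: [ 0.0036 -0.0039  0.0047  0.0003]
```

Call:
drive_tool --plan '[[[0,0,0.006,0],[0,0,0.01,0],[0,0,0.014,0],[0,0,0.014,0],[0,0,0.014,0]]]'

```text
time_s: 12.67
eef_pos: [0.6587, -0.0325, 0.0537]
eef_rot: [0.001, 0.653, 0.757, 0.001]
wrist_force: [-11.5, 4.7, 26.3]
opening: -0.001
grasp_force: 13.3
```

Run:
```python
from h import *
delta(plate(-75,-3),.054,8.4)
```

```text
t 12.67 pos [ 0.6587 -0.0325  0.0537] yaw 8.5 F [-11.5   4.7  26.3] open -0.001 gf 13.3
 row: [ 0.0043 -0.0048 -0.0007  0.0004]
```

Call:
drive_tool --plan '[[[0,0,-0.03,0],[0,0,-0.08,0],[0,0,-0.13,0],[0.05,-0.003,-0.13,0],[0.1,-0.003,-0.13,0],[0.14,-0.003,-0.13,0],[0.146,-0.003,-0.13,0],[0.146,-0.003,-0.13,0],[0.146,-0.003,-0.13,0]]]' --jaw 1

```text
time_s: 13.42
eef_pos: [0.6478, 0.0247, 0.1008]
eef_rot: [0.0, 0.653, 0.757, -0.0]
wrist_force: [-0.1, -0.4, -0.7]
opening: 0.008
grasp_force: 0.0
```

Call:
drive_tool --plan '[[[0,0,0,0],[0,0,0,0],[0,0,0,0],[0,0,0,0]]]' --jaw 0.45

```text
time_s: 13.75
eef_pos: [0.6478, 0.0244, 0.101]
eef_rot: [-0.0, 0.653, 0.757, -0.0]
wrist_force: [-0.6, -0.0, 0.2]
opening: 0.55
grasp_force: 0.0
```

Run:
```python
from h import *
delta(plate(-18,-3),.027,8.4)
p,d=ctrl.camera("top");W=pts("top",d)
P=W[...,:2]-PO;X=P@UX*1000;Y=P@UY*1000
m=(abs(X+75)<6)&(abs(Y+2)<6);h=(abs(X+85)<14)&(abs(abs(Y+2)-16)<3);print("button z",np.median(W[m][:,2]),m.sum(),"housing z",np.median(W[h][:,2]))
```

```text
t 13.75 pos [0.6478 0.0244 0.101 ] yaw 8.4 F [-0.6 -0.   0.2] open 0.55 gf 0.0
 row: [ 0.0021  0.0014  0.1849 -0.    ]
button z 0.46369831889762947 38 housing z 0.45277103682564745
```

The arm hides the button in the top view, but the press bottomed at 53.7 mm under 26 N, which is fully down. Next I descend on the head and grip.

Call:
drive_tool --plan '[[[0.002,0.001,0.05,0],[0.002,0.001,0.1,0],[0.002,0.001,0.15,0],[0.002,0.001,0.175,0],[0.002,0.001,0.185,0],[0.002,0.001,0.185,0],[0.002,0.001,0.185,0]]]'

```text
time_s: 14.38
eef_pos: [0.6486, 0.0257, 0.0279]
eef_rot: [0.0, 0.653, 0.757, 0.0]
wrist_force: [0.8, 0.0, -0.5]
opening: 0.55
grasp_force: 0.0
```

Call:
drive_tool --plan '[[[0,0,0,0],[0,0,0,0],[0,0,0,0],[0,0,0,0],[0,0,0,0],[0,0,0,0]]]' --jaw 1

```text
time_s: 14.88
eef_pos: [0.6489, 0.0257, 0.0287]
eef_rot: [0.001, 0.653, 0.757, 0.001]
wrist_force: [-1.4, 0.1, 6.7]
opening: 0.245
grasp_force: 60.2
```

Run:
```python
from h import *
delta(plate(72,-3),.028,8.4)
```

```text
t 14.88 pos [0.6489 0.0257 0.0287] yaw 8.4 F [-1.4  0.1  6.7] open 0.245 gf 60.2
 row: [ 2.243e-01 -1.800e-03  1.500e-03  2.000e-04]
```

Call:
drive_tool --plan '[[[0.01,0,0,0],[0.03,0,0,0],[0.05,0,0,0],[0.07,0,0,0],[0.09,0,0,0],[0.11,0,0,0],[0.13,0,0,0],[0.15,0,0,0],[0.17,0,0,0],[0.19,0,0,0],[0.205,0,0,0],[0.205,0,0,0]]]'

```text
time_s: 15.88
eef_pos: [0.6367, 0.107, 0.0287]
eef_rot: [0.001, 0.653, 0.758, 0.0]
wrist_force: [-1.9, -3.9, 7.2]
opening: 0.246
grasp_force: 60.4
```

Run:
```python
from h import *
delta(plate(72,-3),.028,8.4)
```

```text
t 15.88 pos [0.6367 0.107  0.0287] yaw 8.5 F [-1.9 -3.9  7.2] open 0.246 gf 60.4
 row: [ 0.0189 -0.0014  0.0016  0.0005]
```

Call:
drive_tool --plan '[[[0.006,0,0,0],[0.012,0,0,0],[0.018,0,0,0],[0.022,0,0,0],[0.026,0,0,0],[0.026,0,0,0],[0.026,0,0,0],[0.026,0,0,0]]]'

```text
time_s: 16.55
eef_pos: [0.6355, 0.115, 0.0286]
eef_rot: [0.002, 0.653, 0.757, -0.001]
wrist_force: [-0.9, -8.4, 6.2]
opening: 0.245
grasp_force: 60.4
```

Run:
```python
from h import *
delta(plate(72,-3),.028,8.4)
```

```text
t 16.55 pos [0.6355 0.115  0.0286] yaw 8.4 F [-0.9 -8.4  6.2] open 0.245 gf 60.4
 row: [-0.0013 -0.0014  0.0016  0.0002]
```

Call:
drive_tool --plan '[[[0.003,0,0,0],[0.004,0,0,0],[0.004,0,0,0],[0.004,0,0,0],[0.004,0,0,0]]]'

```text
time_s: 16.97
eef_pos: [0.6356, 0.1151, 0.0286]
eef_rot: [0.002, 0.653, 0.757, -0.001]
wrist_force: [-1.3, -13.7, 5.4]
opening: 0.245
grasp_force: 60.4
```

Run:
```python
from h import *
delta(plate(72,-3),.028,8.4)
p,d=ctrl.camera("scene");W=pts("scene",d)
P=W[...,:2]-PO;X=P@UX*1000;Y=P@UY*1000;Z=W[...,2]
m=(abs(X+75)<8)&(abs(Y+2)<8)&(Z>.03);h=(abs(X+72)<22)&(abs(Y+2)>13)&(abs(Y+2)<19)&(Z>.04)
print("button z",np.percentile(Z[m],[5,50,95]),m.sum(),"housing z",np.percentile(Z[h],[5,50,95]))
s=(np.hypot(W[...,0]-.513,W[...,1]-.353)<.05)&(Z>.06)&(Z<.2);print("scraper",s.sum(),rect(W[s]) if s.any() else 0,Z[s].max() if s.any() else 0)
cv2.imwrite("pics/s6.png",cv2.resize(p[170:300,170:400,::-1],None,fx=3.4,fy=3.4,interpolation=cv2.INTER_CUBIC))
```

```text
t 16.97 pos [0.6356 0.1151 0.0286] yaw 8.4 F [ -1.3 -13.7   5.4] open 0.245 gf 60.4
 row: [-0.0016 -0.0015  0.0016  0.0001]
button z [0.04942959 0.05399023 0.05572979] 15 housing z [0.04141412 0.04912491 0.0542594 ]
scraper 156 (array([512.1, 347.3]), array([33., 63.]), 71.0) 0.08269581613713577
```

View pics/s6.png

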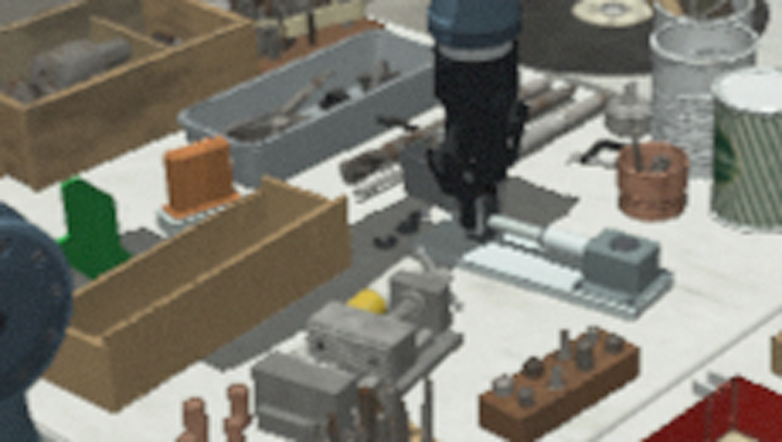

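The picture shows the stop fully out, with both stages visible at (515,230) and (565,240), against the solid end at about 14 N. The button is down at z = 54 mm, the scraper is upright at (198,180), and the chips are on the table at (400,230). Handing in.

```bash
python3 -c "
from bench import ctrl
print(ctrl.hand_in())"
```

```text
the job is handed in; nothing more can be done
None
```

The job is handed in with no verdict returned: chips wiped off the plate, scraper standing upright and let go, button down, and the stop held fully extended (90 mm of head travel).

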